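# Ready the bench sander for the stick-craft class

## Robot

A 6-joint arm with a two-finger parallel gripper is mounted at the origin on the work surface. World frame = base frame: x ahead of the robot, y to its left, z up, the work surface at z = 0. Lengths are in m, angles in rad, forces in N, time in s.
With the tool pointing down it reaches from about 0.35 to 0.975 m from the base axis. Payload 7.1 kg.
Tool frame: the origin (TCP) lies at the very end of the fingers, on their centre line; the grasp point (between the pads) lies env.tcp_to_grasp behind it (env.tcp_to_grasp is the distance from the TCP to the grasp point, in m); z points along the fingers, y is the line along which they close (so a half turn about z gives the same grasp; the last joint's range is limited). The gripper opens to 88 mm and grips with 3 to 60 N. Pads are 20 mm wide; open, the fingers measure 115 mm over their backs; the gripper's body (75 mm by 178 mm) begins 61 mm behind the grasp point.
Start: joints at [-1.238, 0.423, 1.63, -0, 1.089, -0.019], TCP at [0.215, -0.587, 0.223] pointing down, gripper open.
Joint ranges: [-3, 3], [-0.9, 2.11], [0.09, 2.58], [-1.31, 4.45], [0.11, 2.69], [-2.54, 2.54]. Speed limits (rad/s): [2.39, 2.39, 3.01, 3.14, 3.14, 3.14].

## Interface

Orientations are given as [roll, pitch, yaw] about the fixed x, y, z axes, in that order (R = Rz(yaw) Ry(pitch) Rx(roll)).
In Python, from bench import env, snapshot gives the robot as it stands.
- The arm moves only by the tool jog_arm, never from a script. Its argument "deltas" is a list of rows, each a list of 3 entries, a list of its own where there are three numbers: the shift along the tool's x, y, z in cm, then the turn, a rotation vector about the tool's x, y, z in rad, then the opening, from 0 (shut) to 1 (fully open). A call has 1 to 8 rows; each row is the pose to reach, as a shift and turn from the pose commanded when the call began, along the tool's axes at that moment; what a row does not reach only later rows make up. A row lasts 1/12 s, in which the tool goes at most 41.7 mm and 7.16 degrees, less where a joint would pass 70% of its speed; a pose out of reach is approached as far as the arm can. A call with a gripper value outside its range is refused whole. The fingers move at their own pace and stop on an object; "squeeze" is the grip in N (left out, the last holds). Time passes only in rows, so rows that repeat a pose let the fingers close. It gives the time, the measured TCP pose, the force, the opening and the grip force at its end, in the units of the state.
- env.read_state(): the state, without advancing time (a new reading comes with each control period).
- snapshot(name): name is "scene" or "top"; returns a dict with "frame" (384x512x3 uint8, red, green, blue), "depth" (384x512 float32, m along the optical axis (not along the pixel's ray), 0 where there is no reading), "fx", "fy", "cx", "cy" (pixels), "k1" (the pictures are not rectified: a ray, as slopes to the right and down, at radius r is drawn at 1 + k1 r^2 times it, then the intrinsics apply), "world_from_camera" (4x4, takes a point from camera to world coordinates). Camera axes: x right, y down, z forward; pixel columns grow to the right and rows downward; lengths in m; the calibration is good to about 2 mm. A picture is of the moment at which its call begins.
- env.finish_job(): hands the job in; it is judged then, once.
The state is a dict: "time_s": time; "joint_pos": joint angles; "qd": joint speeds; "joint_torque": joint torques, N m; "tcp_pos": TCP position; "tcp_rot": TCP orientation; "force": force on the tool from outside, world axes, zero at the start; "torque": the same for the moment, N m; "finger_gap": opening from 0.0 (shut) to 1.0 (fully open); "grip_force": force on a finger pad.
Only numpy, scipy, OpenCV 4.12 (cv2) and the standard library are available. Lean on these libraries where they do the work, as an engineer would, in place of code of your own. Each camera call takes 0.05 s, during which the arm holds its last target. There are 200 camera calls.

## Task

First turn the red speed knob so that its white pointer stands at the green mark, then pull it straight out to lock it. Then make a short test run of the sander: flip its red lock-off lever forward (towards the sanding disc), squeeze the grey paddle fully home against the handle between the fingers, hold it about a second and let go; finish by flipping the lever fully back, and do not push the bottle, pot and jar about.

Things in the scene. Friction and masses are not known exactly. Their poses are not given: they have to be found in the camera images.
- control_box: Yellow speed control box, fixed, 155 (x) x 140 x 114 mm high; origin under its middle, its front (-x) faces the robot side. Its panel slopes 35 degrees, facing the front and up; the red knob sits mid-panel, 15 mm in front of the origin and 72 mm up. Round the knob lies a black dial ring (radius 38) with the green mark.
- knob_grip (a point): Red knob: bar 38 long x 14 wide x 34 mm tall on a grey flange (radius 20, top 8.5 mm off the panel). Point on its axis where one grips, 31 mm off the panel, 11 mm under the bar's top. Axes: z = straight out of the panel (35 degrees from vertical), the pulling direction; x = along the bar to the end with the white pointer line. Grip across y.
- green_mark (a point): Green mark, 14 x 8 mm, on the dial ring, 31 mm from the knob's axis, 3 mm off the panel. Its x axis points from the knob's axis out through the mark. The knob is set when its pointer (its x axis) points at the mark.
- knob_turn (a joint): Turn of the knob, rad, 0 to 1.9, growing clockwise as seen from in front of the panel. At 0 the pointer stands 0.8 rad anticlockwise of straight up the slope. Stays where left; turning takes 0.04 N m. Turn it while it is still pushed in.
- mark_ring (a joint): Where the green mark stands, rad, on the scale of knob_turn: the knob is at the mark when knob_turn equals this. 0.75 to 1.4; does not move.
- knob_pull (a joint): How far the knob is pulled out of the panel, m: 0 = pushed in (start), 0.010 = fully out, locked. Takes about 4 N straight along its axis; stays where left.
- squeeze_point (a point): Centre of the sander's blue handle where it is squeezed, 85 mm above the bench. Sander: 280 mm, fixed on a stand. Axes: x = forward to the aluminium head and disc, y = paddle side, z up. Handle 36 wide (y), 44 high, from 115 mm behind to 75 ahead. Here pad to paddle is 59 mm wide at rest (y -21 to +38), 48 squeezed (-21 to +27). Free below down to 12 mm over the bench.
- paddle (a joint): Grey paddle, 140 long, 30 high, 8 thick, on the handle's +y side, hinged 80 mm behind squeeze_point, its front end standing out. Rad: 0 = out, sprung back by itself; 0.13 = fully home against the handle. Takes about 6 N at squeeze_point. With the lever back a red lug blocks it at about 0.02.
- grip_pad: Black rubber pad, 120 x 36 x 3 mm, on the handle's -y side, opposite the paddle; origin 20 mm behind squeeze_point on the handle's side. Axes as the sander's. A squeeze presses on it and on the paddle at once.
- lever_tip (a point): Tip of the red lock-off lever on top of the handle, 34 mm from its hinge; blade 16 mm wide (y), 6 thick, round end 11 thick. The hinge lies across the handle, 50 mm ahead of squeeze_point and 23 mm above it (1 mm over the handle's top). A red lug reaches to the +y side low on the lever.
- lever (a joint): Lever, rad: 0 = back, leaning 0.5 rad backward (locked off); 1.0 = fully forward, leaning 0.5 rad forward. Stays where left; pushing the tip takes about 1 N. The head ahead of it is no higher than the handle; the disc (radius 42, y 36 to 44 mm) starts 78 mm ahead of squeeze_point and rises to 125 mm over the bench.
- glue_bottle_mid (a point): Bystander: white glue bottle with orange tip, radius 27, 127 mm high, standing on the bench; point 50 mm above its foot.
- stick_pot_mid (a point): Bystander: orange pot with wooden sticks, radius 33, 135 mm high; point 45 mm above its foot.
- paint_jar_mid (a point): Bystander: jar with green lid, radius 30, 70 mm high; point 35 mm above its foot.
Not all that is in view belongs to the job. Of the things shaped like the control_box, the yellow one is meant.

How it is judged:
By the outcome, as a careful person would: the job done as asked, in the order asked, and still so for the second after the job is handed in, with the robot touching nothing.
It also fails if it takes over 61 s, if anything falls off the work surface, if the arm or the gripper's body presses on something with over 40 N, if the wrist force passes 120 N, or if a joint passes its speed limit or range.

## Working session

There is one attempt and no reset: what is moved stays moved. The work goes in short steps, Python scripts to look and compute and a tool call to move; the robot and the scene stay as the last step left them, time stands still between calls to the robot, and variables do not carry over. Pictures are saved under pics/ and viewed, at most 10 in all, crops included, and the job is handed in when it is done.

Besides the shell and the picture viewer there is one more tool, called after "Emit:" as name([rows], argument=value, ...), one row to a line, values as JSON. jog_arm: Moves the arm, as the interface text tells. Its arguments: {"type":"object","properties":{"deltas":{"type":"array","items":{"type":"array"}},"squeeze":{"type":"number"}},"required":["deltas"]}

```bash
ls; mkdir -p pics
cat > h.py <<'E'
import numpy as np, cv2
from bench import env, snapshot
from scipy.spatial.transform import Rotation as R
def cloud(s):
    h,w=s['depth'].shape
    u,v=np.meshgrid(np.arange(w),np.arange(h))
    K=np.array([[s['fx'],0,s['cx']],[0,s['fy'],s['cy']],[0,0,1]])
    p=cv2.undistortPoints(np.stack([u,v],-1).reshape(-1,1,2).astype(float),K,np.array([s['k1'],0,0,0.])).reshape(h,w,2)
    d=s['depth']; c=np.dstack([p*d[...,None],d]); M=np.array(s['world_from_camera'])
    W=c@M[:3,:3].T+M[:3,3]; W[d==0]=np.nan
    rays=np.dstack([p,np.ones((h,w))])@M[:3,:3].T
    return W,rays,M[:3,3]
def tool():
    s=env.read_state(); return np.array(s['tcp_pos']),R.from_euler('xyz',s['tcp_rot'])
E
python3 - <<'E'
from h import *
im=[]
for n in('scene','top'):
    s=snapshot(n); np.savez(f'{n}.npz',**s); cv2.imwrite(f'pics/{n}0.png',s['frame'][...,::-1]); print(n,s['fx'],s['k1'],np.round(s['world_from_camera'],3).tolist())
print(env.tcp_to_grasp,env.read_state())
E
```

```text
pics
scene 349.08571934370593 0.008105528021474767 [[-0.611, 0.466, -0.64, 1.016], [0.792, 0.369, -0.487, 0.456], [0.009, -0.804, -0.595, 0.54], [0.0, 0.0, 0.0, 1.0]]
top 421.2320889584375 0.008738202991220653 [[0.006, -0.992, 0.123, 0.396], [-1.0, -0.008, -0.013, 0.102], [0.013, -0.123, -0.992, 1.177], [0.0, 0.0, 0.0, 1.0]]
0.0187 {'time_s': 0.1, 'joint_pos': array([-1.23799959e+00,  4.23734264e-01,  1.63056217e+00,  3.82050674e-05,
        1.08861554e+00, -1.90249870e-02]), 'qd': array([-0.00115168, -0.00138004, -0.00342243, -0.00165773,  0.00133341,
        0.00151218]), 'joint_torque': array([ 1.91888489e-04, -5.45617318e+01, -2.74323803e+01,  6.45513064e-02,
        1.88368902e-02, -4.19320054e-05]), 'tcp_pos': array([ 0.21524365, -0.58625816,  0.22201847]), 'tcp_rot': array([-3.14027422e+00, -5.89181357e-05,  3.51803943e-01]), 'force': array([ 0.2284322 ,  1.06519892, -0.33543985]), 'torque': array([-0.00160757,  0.00505118, -0.02933991]), 'grip_force': 0.0, 'finger_gap': 1.0017902121933187}
```

View pics/scene0.png

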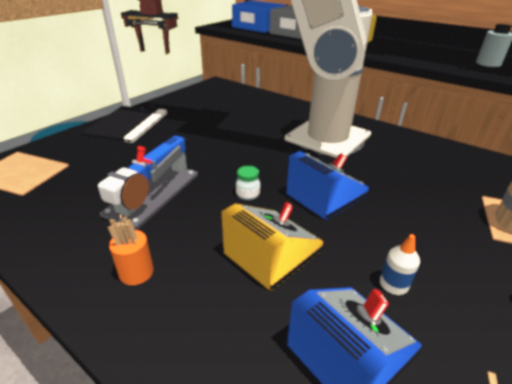

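View pics/top0.png

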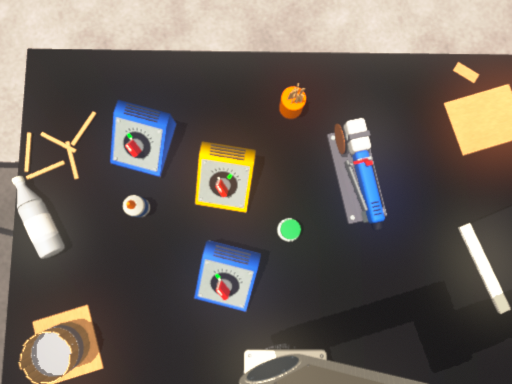

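The scene view shows the yellow box at about (270,240) and the sander at (150,180). In the top view the yellow box is at (225,177), with its knob at (223,186) and the green mark at (229,178). The sander is at (362,170) with its disc at (341,138), so it points roughly +x.

```bash
cat > m.py <<'E'
from h import *
s=dict(np.load('top.npz')); s2=dict(np.load('scene.npz'))
def hsv(s): return cv2.cvtColor(s['frame'],cv2.COLOR_RGB2HSV).astype(int)
for nm,s,box in(('top',s,(190,260,135,215)),('scene',s2,(218,326,195,290))):
    W,r,o=cloud(s);H=hsv(s);a,b,c,d=box
    win=np.zeros(H.shape[:2],bool);win[c:d,a:b]=1
    h,S,V=H[...,0],H[...,1],H[...,2]
    m={'yel':win&(h>18)&(h<32)&(S>150),'red':win&((h<8)|(h>172))&(S>140)&(V>60),'grn':win&(h>45)&(h<80)&(S>120),'gry':win&(S<40)&(V>110)}
    for k,v in m.items():
        p=W[v];p=p[~np.isnan(p[:,0])]; vv=np.argwhere(v)
        print(nm,k,len(p),vv.mean(0)[::-1].round(1),np.median(p,0).round(4),p.min(0).round(3),p.max(0).round(3))
    p=W[m['gry']];p=p[~np.isnan(p[:,0])]
    for _ in range(4):
        c0=p.mean(0);n=np.linalg.svd(p-c0)[2][2];n*=np.sign(n[2]);e=(p-c0)@n;p=p[abs(e)<max(2*e.std(),.001)]
    print(' plane',c0.round(4),n.round(3),'tilt',np.degrees(np.arccos(n[2])).round(1),'yaw',np.arctan2(-n[1],-n[0]).round(3),e.std().round(5))
W,_,_=cloud(s2)
# sander: blue, red lever
for nm,s,box in(('top',dict(np.load('top.npz')),(320,395,110,235)),('scene',s2,(95,205,130,220))):
    W,r,o=cloud(s);H=hsv(s);a,b,c,d=box
    win=np.zeros(H.shape[:2],bool);win[c:d,a:b]=1;h,S,V=H[...,0],H[...,1],H[...,2]
    m={'blue':win&(h>100)&(h<125)&(S>130)&(V>80),'red':win&((h<5)|(h>172))&(S>150)&(V>90),'white':win&(S<40)&(V>170),'brown':win&(h>5)&(h<18)&(S>70)&(V>40)}
    for k,v in m.items():
        p=W[v];p=p[~np.isnan(p[:,0])];vv=np.argwhere(v);
        if len(p)<3: continue
        q=p[:,:2]-p[:,:2].mean(0);d=np.linalg.svd(q,full_matrices=False)[2][0]
        print(nm,k,len(p),vv.mean(0)[::-1].round(1),np.median(p,0).round(4),p.min(0).round(3),p.max(0).round(3),'dir',np.arctan2(*d[::-1]).round(3))
T=dict(np.load('top.npz'))['frame'][...,::-1]
cv2.imwrite('pics/crop.png',np.hstack([cv2.resize(T[140:215,190:260],None,fx=6,fy=6,interpolation=2),cv2.resize(T[112:232,322:392],None,fx=3.75,fy=3.75,interpolation=2)]))
E
python3 m.py
```

```text
top yel 1241 [225.5 169.6] [0.6006 0.1588 0.111 ] [ 0.474  0.084 -0.005] [0.667 0.25  0.12 ]
top red 112 [222.  189.2] [0.5253 0.1681 0.102 ] [0.508 0.155 0.052] [0.55  0.189 0.117]
top grn 25 [229.1 176.1] [0.5616 0.1514 0.0902] [0.554 0.144 0.082] [0.567 0.157 0.095]
top gry 1341 [223.  182.8] [0.5475 0.1659 0.0782] [0.487 0.102 0.033] [0.601 0.234 0.111]
 plane [0.5451 0.168  0.0747] [-0.568  0.087  0.819] tilt 35.0 yaw -0.152 0.00159
scene yel 4386 [262.  246.6] [0.6354 0.1897 0.0711] [ 0.463 -0.015 -0.003] [0.653 0.249 0.116]
scene red 109 [285.9 209.2] [0.5359 0.1714 0.0989] [ 0.392  0.089 -0.003] [0.557 0.187 0.114]
scene grn 18 [268.6 216.7] [0.5582 0.1494 0.0841] [0.546 0.14  0.075] [0.569 0.158 0.091]
scene gry 587 [276.6 219.7] [0.5475 0.1724 0.0751] [ 0.422 -0.014 -0.004] [0.601 0.235 0.107]
 plane [0.5471 0.1673 0.0726] [-0.578  0.064  0.814] tilt 35.6 yaw -0.111 0.00111
top blue 1050 [369.1 189.4] [ 0.5276 -0.2105  0.1059] [ 0.442 -0.28  -0.003] [ 0.628 -0.177  0.113] dir -2.908
top red 61 [364.  161.6] [ 0.5953 -0.1936  0.1318] [ 0.587 -0.208  0.099] [ 0.604 -0.168  0.146] dir 1.413
top white 729 [356.6 144.3] [ 0.6594 -0.1819  0.1053] [ 0.456 -0.278  0.007] [ 0.718 -0.13   0.125] dir -3.069
top brown 252 [339.2 137.3] [ 0.6676 -0.1408  0.0867] [ 0.626 -0.154 -0.003] [ 0.77  -0.104  0.128] dir -2.941
scene blue 706 [160.  153.3] [ 0.5343 -0.2062  0.1027] [ 0.306 -0.42  -0.004] [ 0.633 -0.162  0.108] dir 0.603
scene red 143 [141.  153.6] [ 0.6012 -0.1959  0.121 ] [ 0.432 -0.454 -0.004] [ 0.61  -0.165  0.143] dir 0.997
scene white 762 [118.3 176.2] [ 0.6945 -0.1809  0.1002] [ 0.364 -0.536 -0.004] [ 0.723 -0.134  0.124] dir 0.863
scene brown 770 [133.9 193. ] [ 0.674  -0.1377  0.0824] [ 0.565 -0.249  0.005] [ 0.775 -0.021  0.132] dir 0.609
```

View pics/crop.png

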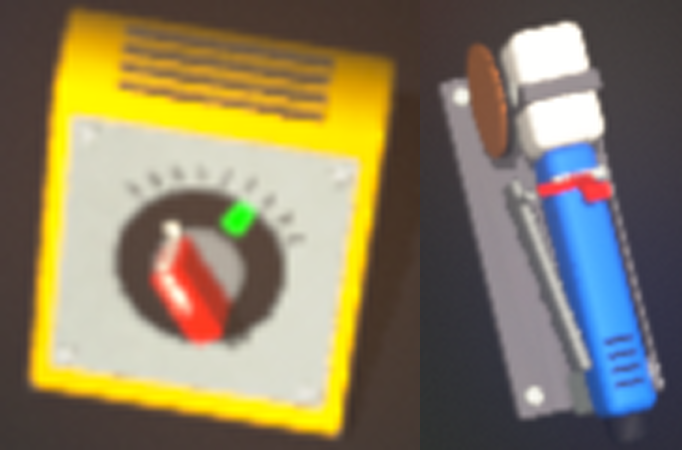

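The crop shows the panel with a dark dial, the pointer end of the bar at crop (172,232), the green mark at (238,217), and the lever lying back on the sander with the paddle on its left (+y).

```bash
cat > m2.py <<'E'
from h import *
def hsv(s): return cv2.cvtColor(s['frame'],cv2.COLOR_RGB2HSV).astype(int)
def win(s,b):
    w=np.zeros(s['depth'].shape,bool);w[b[2]:b[3],b[0]:b[1]]=1;return w
def onto(r,o,p0,n): return o+r*(((p0-o)@n)/(r@n))[...,None]
for nm,box,sb in(('top',(190,260,135,215),(320,395,145,235)),('scene',(240,326,200,290),(135,200,130,195))):
    s=dict(np.load(nm+'.npz'));W,r,o=cloud(s);H=hsv(s);h,S,V=H[...,0],H[...,1],H[...,2];w=win(s,box)
    yaw=-0.13
    n=np.array([-np.sin(.611)*np.cos(yaw),-np.sin(.611)*np.sin(yaw),np.cos(.611)])
    g=w&(S<40)&(V>110);p=W[g];p=p[~np.isnan(p[:,0])];d=np.median(p@n);print(nm,'plane d',d.round(4))
    up=np.array([np.cos(.611)*np.cos(yaw),np.cos(.611)*np.sin(yaw),np.sin(.611)]); rt=np.cross(up,n) # right seen from front
    c0=np.median(p,0);c0=c0+n*(d-c0@n)
    def co(mask,off):
        q=onto(r,o,c0+n*off,n)[mask]-c0; return np.c_[q@rt,q@up]
    P=co(g,0).astype(np.float32);P=P[np.abs(P).max(1)<.09];print(' panel rect',cv2.minAreaRect(P*1000))
    F=co(w,0); sel=w.copy();sel[w]=np.linalg.norm(F,axis=1)<.05
    dk=sel&(V<100)&(S<120); G=sel&(h>45)&(h<80)&(S>120)
    D=co(dk|G,2).astype(np.float32);c,rad=cv2.minEnclosingCircle(D*1000);hu=cv2.fitEllipse(cv2.convexHull(D*1000));print(' dial',c,rad,hu)
    cc=np.array(hu[0])/1000
    print(' dial world',(c0+cc[0]*rt+cc[1]*up).round(4))
    gm=co(G,3).mean(0)-cc;print(' mark',gm.round(4),'ang cw from up',np.arctan2(*gm).round(3),'r',np.hypot(*gm).round(4))
    red=w&((h<8)|(h>172))&(S>140)&(V>60); hh=(W-c0)@n
    tp=red&(hh>.034);Q=(W[tp]-c0);Q=np.c_[Q@rt,Q@up]-cc
    print(' bar top depthpts',len(Q),Q.mean(0).round(4),np.arctan2(*(np.linalg.svd(Q-Q.mean(0))[2][0])).round(3), 'h95',np.nanpercentile(hh[red],95).round(4))
    # sander
    w=win(s,sb);b=w&(h>100)&(h<125)&(S>130)&(V>60)&(np.abs(W[...,2]-.107)<.008)
    q=onto(r,o,np.array([0,0,.107]),np.array([0,0,1.]))[b][:,:2]
    rc=cv2.minAreaRect((q*1000).astype(np.float32));print(' handle top z',np.nanmedian(W[b][:,2]).round(4),rc,cv2.boxPoints(rc).round(0).tolist())
    rd=w&((h<6)|(h>172))&(S>140)&(V>90);t=rd&(W[...,2]>.125);print(' lever tip',t.sum(),W[t].mean(0).round(4),W[t].max(0).round(4))
    W2=W[win(s,(0,512,0,384))]
print(env.read_state()['joint_pos'])
E
python3 m2.py
```

```text
top plane d -0.2364
 panel rect ((-1.5352363586425781, -6.304298400878906), (120.96304321289062, 120.73593139648438), 88.8843994140625)
 dial (169.72637939453125, 1052.91259765625) 37.529884338378906 ((170.28311157226562, 1053.6204833984375), (71.99066162109375, 73.81182861328125), 161.44520568847656)
 dial world [ 1.3819 -0.1149  0.6816]
 mark [0.0571 0.478 ] ang cw from up 0.119 r 0.4814
 bar top depthpts 57 [-0.1691 -1.0586] 2.617 h95 0.0423
 handle top z 0.1065 ((537.4453125, -210.4132537841797), (185.3504638671875, 35.7526741027832), 12.558570861816406) [[443.0, -213.0], [451.0, -248.0], [632.0, -208.0], [624.0, -173.0]]
 lever tip 35 [ 0.5924 -0.198   0.1393] [ 0.5999 -0.1697  0.1457]
scene plane d -0.2391
 panel rect ((17.05648422241211, -20.00476837158203), (134.57015991210938, 131.457763671875), 87.59489440917969)
 dial (-5009.64013671875, 9032.2216796875) 495.87353515625 ((-5019.87841796875, 9047.3251953125), (914.4293212890625, 981.2686767578125), 39.518394470214844)
 dial world [8.5552 4.1982 5.2685]
 mark [-2.9574  4.1692] ang cw from up -0.617 r 5.1116
 bar top depthpts 31 [ 5.03   -9.0518] -0.761 h95 0.0406
 handle top z 0.1047 ((546.8015747070312, -200.48165893554688), (186.28945922851562, 47.801307678222656), 18.142566680908203) [[451.0, -207.0], [466.0, -252.0], [643.0, -194.0], [628.0, -149.0]]
 lever tip 59 [ 0.5991 -0.1965  0.1343] [ 0.6047 -0.1883  0.1428]
[-1.23799959e+00  4.23734264e-01  1.63056217e+00  3.82050674e-05
  1.08861554e+00 -1.90249870e-02]
```

```bash
sed -i 's/co(dk|G,2)/co(dk|G,.002)/; s/co(G,3)/co(G,.003)/; s/cv2.boxPoints(rc).round(0).tolist()/""/' m2.py; python3 m2.py|grep -v rect
```

```text
top plane d -0.2364
 dial (-0.44437456130981445, -5.053330898284912) 36.17803192138672 ((-0.9549560546875, -5.757681846618652), (69.30999755859375, 71.19454193115234), 160.211181640625)
 dial world [0.5437 0.1674 0.0738]
 mark [0.0139 0.0259] ang cw from up 0.494 r 0.0294
 bar top depthpts 57 [0.0021 0.0008] 2.617 h95 0.0423
 handle top z 0.1065 ((537.4453125, -210.4132537841797), (185.3504638671875, 35.7526741027832), 12.558570861816406) 
 lever tip 35 [ 0.5924 -0.198   0.1393] [ 0.5999 -0.1697  0.1457]
scene plane d -0.2391
 dial (8.174819946289062, -4.223249912261963) 36.08240509033203 ((8.919800758361816, -5.437678337097168), (66.26199340820312, 71.66166687011719), 40.40288162231445)
 dial world [0.551  0.1731 0.075 ]
 mark [0.0182 0.0216] ang cw from up 0.699 r 0.0283
 bar top depthpts 31 [0.0012 0.001 ] -0.761 h95 0.0406
 handle top z 0.1047 ((546.8015747070312, -200.48165893554688), (186.28945922851562, 47.801307678222656), 18.142566680908203) 
 lever tip 59 [ 0.5991 -0.1965  0.1343] [ 0.6047 -0.1883  0.1428]
[-1.23799959e+00  4.23734264e-01  1.63056217e+00  3.82050674e-05
  1.08861554e+00 -1.90249870e-02]
```

```bash
cat >> h.py <<'E'
Y=-0.15;T=np.radians(35)
N=np.array([-np.sin(T)*np.cos(Y),-np.sin(T)*np.sin(Y),np.cos(T)]);UP=np.array([np.cos(T)*np.cos(Y),np.cos(T)*np.sin(Y),np.sin(T)]);RT=np.cross(UP,N)
K0=np.array([.5435,.1675,.072])
def krot(a):
    x=-(UP*np.cos(a)+RT*np.sin(a));z=-N;return R.from_matrix(np.c_[x,np.cross(z,x),z])
def ktcp(out): return K0+N*(.031-.0187+out)
def down(yaw): return R.from_euler('xyz',[np.pi,0,yaw])
def plan(targets,start=None):
    p,r=start or tool()
    for q,s in targets:
        print('shift cm',(r.inv().apply(q-p)*100).round(2),'turn',(r.inv()*s).as_rotvec().round(3)); p,r=q,s
E
python3 - <<'E'
from h import *
s=dict(np.load('top.npz'));W,r,o=cloud(s);H=cv2.cvtColor(s['frame'],cv2.COLOR_RGB2HSV).astype(int)
w=np.zeros(H.shape[:2],bool);w[160:210,205:245]=1
red=w&((H[...,0]<8)|(H[...,0]>172))&(H[...,1]>140)&(H[...,2]>60)
hh=(W-K0)@N
q=o+r*(((K0+N*.042-o)@N)/(r@N))[...,None]-K0
for th in(0.02,.03,.036):
    m=red&(hh>th);Q=np.c_[q[m]@RT,q[m]@UP]*1000;rc=cv2.minAreaRect(Q.astype(np.float32));d=np.linalg.svd(Q-Q.mean(0))[2][0]
    print(th,m.sum(),rc,np.arctan(d[0]/d[1]).round(3))
# body clearance
P=np.vstack([cloud(dict(np.load(n+'.npz')))[0].reshape(-1,3) for n in('top','scene')]);P=P[(P[:,2]>.03)&(P[:,2]<.2)&(P[:,0]>.2)&(abs(P[:,0]-.45)<.25)]
for a in(-.6,0,.5):
    L=krot(a).inv().apply(P-ktcp(0));L=L[(L[:,2]>-.25)&(L[:,2]<-.0797)]
    d=np.maximum(abs(L[:,0])-.0375,abs(L[:,1])-.089);print(a,np.sort(d)[:5].round(3) if len(d) else None)
plan([(np.array([.30,-.40,.34]),down(1.2)),(np.array([.42,-.10,.34]),down(2.1)),(ktcp(.17),R.from_euler('z',-.5)*krot(-.6)),(ktcp(.10),krot(-.6))])
E
```

```text
0.02 90 ((1.7350687980651855, 7.8009748458862305), (21.257400512695312, 41.514976501464844), 37.444664001464844) -0.403
0.03 72 ((0.654670238494873, 6.233798027038574), (17.77342414855957, 40.65692138671875), 35.041786193847656) -0.463
0.036 56 ((0.1534590721130371, 4.2940168380737305), (14.481565475463867, 37.869564056396484), 37.444664001464844) -0.512
-0.6 [0.036 0.038 0.038 0.039 0.039]
0 [0.062 0.062 0.062 0.063 0.063]
0.5 [0.024 0.024 0.025 0.025 0.025]
shift cm [ 14.38 -14.58 -11.78] turn [-0.001 -0.001 -0.848]
shift cm [32.31  0.31  0.  ] turn [ 0.   0.  -0.9]
shift cm [23.42 16.03 11.87] turn [ 0.066 -0.632 -0.96 ]
shift cm [-0.75  1.82  6.72] turn [-0.237 -0.162 -0.41 ]
```

Emit:
jog_arm([
  [[14.4, -14.6, -11.8], [0, 0, -0.85], 1],
  [[14.4, -14.6, -11.8], [0, 0, -0.85], 1],
  [[14.4, -14.6, -11.8], [0, 0, -0.85], 1],
  [[14.4, -14.6, -11.8], [0, 0, -0.85], 1],
  [[14.4, -14.6, -11.8], [0, 0, -0.85], 1],
  [[14.4, -14.6, -11.8], [0, 0, -0.85], 1],
  [[14.4, -14.6, -11.8], [0, 0, -0.85], 1],
  [[14.4, -14.6, -11.8], [0, 0, -0.85], 1],
])

```text
time_s: 0.77
tcp_pos: [0.301, -0.3991, 0.3418]
tcp_rot: [3.14, 0.001, 1.208]
force: [0.2, 0.2, -1.0]
finger_gap: 1.002
grip_force: 0.0
```

Emit:
jog_arm([
  [[32.3, 0.3, 0], [0, 0, -0.9], 1],
  [[32.3, 0.3, 0], [0, 0, -0.9], 1],
  [[32.3, 0.3, 0], [0, 0, -0.9], 1],
  [[32.3, 0.3, 0], [0, 0, -0.9], 1],
  [[32.3, 0.3, 0], [0, 0, -0.9], 1],
  [[32.3, 0.3, 0], [0, 0, -0.9], 1],
  [[32.3, 0.3, 0], [0, 0, -0.9], 1],
  [[32.3, 0.3, 0], [0, 0, -0.9], 1],
])

```text
time_s: 1.43
tcp_pos: [0.4198, -0.0978, 0.34]
tcp_rot: [-3.141, -0.001, 2.105]
force: [-0.2, -1.0, 1.3]
finger_gap: 1.003
grip_force: 0.0
```

```bash
sed -i 's/.1675,.072\]/.1675,.073]/' h.py
python3 - <<'E'
from h import *
plan([(ktcp(.17),R.from_euler('z',-.5)*krot(-.65)),(ktcp(.08),krot(-.65)),(ktcp(0),krot(-.65))])
E
```

```text
shift cm [23.14 16.05 11.78] turn [ 0.084 -0.634 -1.003]
shift cm [-1.09  2.28  8.64] turn [-0.228 -0.174 -0.41 ]
shift cm [-0.  0.  8.] turn [0. 0. 0.]
```

Emit:
jog_arm([
  [[23.1, 16.0, 11.8], [0.084, -0.634, -1.0], 1],
  [[23.1, 16.0, 11.8], [0.084, -0.634, -1.0], 1],
  [[23.1, 16.0, 11.8], [0.084, -0.634, -1.0], 1],
  [[23.1, 16.0, 11.8], [0.084, -0.634, -1.0], 1],
  [[23.1, 16.0, 11.8], [0.084, -0.634, -1.0], 1],
  [[23.1, 16.0, 11.8], [0.084, -0.634, -1.0], 1],
  [[23.1, 16.0, 11.8], [0.084, -0.634, -1.0], 1],
  [[23.1, 16.0, 11.8], [0.084, -0.634, -1.0], 1],
])

```text
time_s: 2.1
tcp_pos: [0.4408, 0.1845, 0.2204]
tcp_rot: [-2.843, 0.437, 3.036]
force: [0.5, -0.4, -0.1]
finger_gap: 1.001
grip_force: 0.0
```

Run:
```python
from h import *
print(env.read_state()['joint_pos'].round(2))
plan([(ktcp(.08),krot(-.65)),(ktcp(0),krot(-.65))])
```

```text
[ 0.7   0.21  2.07 -0.68  0.91 -0.26]
shift cm [-1.58  2.19  8.39] turn [-0.211 -0.249 -0.58 ]
shift cm [-0.  0.  8.] turn [0. 0. 0.]
```

Emit:
jog_arm([
  [[-1.6, 2.2, 8.4], [-0.211, -0.249, -0.58], 1],
  [[-1.6, 2.2, 8.4], [-0.211, -0.249, -0.58], 1],
  [[-1.6, 2.2, 8.4], [-0.211, -0.249, -0.58], 1],
  [[-1.6, 2.2, 8.4], [-0.211, -0.249, -0.58], 1],
  [[-1.6, 2.2, 8.4], [-0.211, -0.249, -0.58], 1],
  [[-1.6, 2.2, 8.4], [-0.211, -0.249, -0.58], 1],
  [[-1.6, 2.2, 8.4], [-0.211, -0.249, -0.58], 1],
])

```text
time_s: 2.68
tcp_pos: [0.49, 0.1696, 0.1504]
tcp_rot: [-2.746, 0.469, -2.555]
force: [0.5, 0.5, -0.4]
finger_gap: 1.0
grip_force: 0.0
```

Run:
```python
from h import *
print(env.read_state()['joint_pos'].round(2))
plan([(ktcp(0),krot(-.65))])
s=snapshot('scene');cv2.imwrite('pics/s1.png',cv2.resize(s['frame'][130:290,200:360,::-1],None,fx=3.5,fy=3.5,interpolation=2))
```

```text
[ 0.53  0.3   2.25 -1.31  0.38 -0.34]
shift cm [-0.36  0.52  8.16] turn [-0.    -0.009 -0.008]
```

View pics/s1.png

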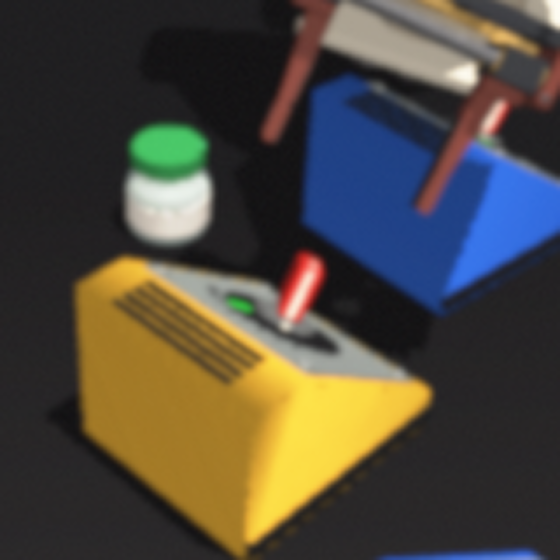

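The picture shows the open gripper over the box with the knob free at crop (300,290). Joint 4 is on its limit, so I'll fit a kinematic model and check the wrist before going on.

```bash
cat > kin.py <<'E'
from h import *
from scipy.optimize import least_squares
rz=lambda a:R.from_euler('z',a);ry=lambda a:R.from_euler('y',a)
def fk(q,g):
    d1,a1,L2,e,L3,d6,off=g
    A=rz(q[0]);B=A*ry(q[1]);C=B*ry(q[2]);W=C*rz(q[3])*ry(q[4])*rz(q[5]+off)
    p=A.apply([a1,0,d1])+B.apply([0,0,L2])+C.apply([e,0,L3])+W.apply([0,0,d6])
    return p,W
lo=np.array([-3,-.9,.09,-1.31,.11,-2.54]);hi=np.array([3,2.11,2.58,4.45,2.69,2.54])
data=[([-1.238,.4237,1.6306,0,1.0886,-.019],[.21524,-.58626,.22202],[-3.14027,0,.3518]),
 ([.7,.21,2.07,-.68,.91,-.26],[.4408,.1845,.2204],[-2.843,.437,3.036])]
s=env.read_state() if 0 else None
def fit(extra):
    D=data+extra
    def f(g):
        o=[]
        for q,p,r in D:
            P,W=fk(q,g);o+=list((P-p)*1);o+=list((W.inv()*R.from_euler('xyz',r)).as_rotvec()*.2)
        return o+list((g-g0)*.003)
    g0=np.array([.3,0,.45,0,.4,.281,np.pi/2])
    r=least_squares(f,g0);return r.x,np.abs(r.fun).max()
def ik(p,W,g,q0,bounded=True):
    def f(q):
        P,V=fk(q,g);return np.r_[(P-p)*5,(V.inv()*W).as_rotvec()]
    b=(lo,hi) if bounded else (lo-7,hi+7)
    r=least_squares(f,np.clip(q0,b[0]+.01,b[1]-.01),bounds=b);return r.x,np.linalg.norm(r.fun)
E
python3 - <<'E'
from kin import *
import json
s=env.read_state();ex=[([*s['joint_pos']],s['tcp_pos'],s['tcp_rot'])]
g,e=fit(ex);print(g.round(4),e);json.dump(list(g),open('g.json','w'))
for a in(-.65,.48):
  for o in(.08,0):
    for off in (0,np.pi):
      W=krot(a)*rz(off)
      S=set()
      for q4 in(-1,0,1,2,3,4.2):
        for q6 in(-2,0,2):
          q,r=ik(ktcp(o),W,g,[.45,.4,2.1,q4,.5,q6])
          if r<.01: S.add(tuple(q.round(1)))
      print(a,o,off,S,[x.round(2).tolist() for x in ik(ktcp(o),W,g,[.45,.4,2.1,-1.3,.4,-.4],False)[:1]])
E
```

```text
[0.2473 0.0076 0.5794 0.0626 0.4608 0.284  1.5717] 0.01126504890439367
-0.65 0.08 0 {(np.float64(0.5), np.float64(0.3), np.float64(2.2), np.float64(-1.3), np.float64(0.4), np.float64(-0.3))} [[0.54, 0.31, 2.25, -1.34, 0.39, -0.3]]
-0.65 0.08 3.141592653589793 set() [[0.54, 0.31, 2.25, -1.34, 0.39, 2.84]]
-0.65 0 0 set() [[0.47, 0.49, 2.21, -1.77, 0.35, 0.09]]
-0.65 0 3.141592653589793 set() [[0.47, 0.49, 2.21, -1.77, 0.35, 3.23]]
0.48 0.08 0 {(np.float64(0.5), np.float64(0.3), np.float64(2.2), np.float64(-1.3), np.float64(0.4), np.float64(0.8))} [[0.54, 0.31, 2.25, -1.34, 0.39, 0.83]]
0.48 0.08 3.141592653589793 {(np.float64(0.5), np.float64(0.3), np.float64(2.2), np.float64(-1.3), np.float64(0.4), np.float64(-2.3))} [[0.54, 0.31, 2.25, -1.34, 0.39, -2.31]]
0.48 0 0 set() [[0.47, 0.49, 2.21, -1.77, 0.35, 1.22]]
0.48 0 3.141592653589793 set() [[0.47, 0.49, 2.21, -1.77, 0.35, -1.92]]
```

```bash
cat >> kin.py <<'E'
import json
g=np.array(json.load(open('g.json')))
GH=.034
def kpose(a,b,out=0,off=0):   # tool y flush with bar, leaned by b about it
    W=krot(a)*R.from_euler('y',-b)  
    return K0+N*(GH+out)+W.apply([0,0,.0187])+0,W
E
python3 - <<'E'
from kin import *
print(kpose(0,.2)[1].apply([0,0,1]).round(3),(-N).round(3))
P=np.vstack([cloud(dict(np.load(n+'.npz')))[0].reshape(-1,3) for n in('top','scene')]);P=P[(P[:,2]>.03)&(P[:,2]<.2)&(P[:,0]>.2)&(abs(P[:,0]-.45)<.25)]
for sg in(1,-1):
 for a in(-.65,-.1,.48):
  for b in(.15,.2,.25,.3):
    p,W=kpose(a,sg*b);q,r=ik(p,W,g,[.47,.49,2.2,-1.3,.35,0],False)
    L=W.inv().apply(P-p);L=L[(L[:,2]>-.25)&(L[:,2]<-.0797)];d=np.maximum(abs(L[:,0])-.0375,abs(L[:,1])-.089)
    cor=min((W.apply([sx*.01,0,0])+p-K0)@N for sx in(-1,1))
    print(sg*b,a,q.round(2),round(r,4),'clear',d.min().round(3),'tipcorner',cor.round(4))
E
```

```text
[ 0.717 -0.108 -0.689] [ 0.567 -0.086 -0.819]
0.15 -0.65 [ 0.46  0.51  2.29 -2.36  0.45  0.67] 0.0 clear 0.02 tipcorner 0.014
0.2 -0.65 [ 0.46  0.53  2.31 -2.5   0.52  0.79] 0.0 clear 0.015 tipcorner 0.0137
0.25 -0.65 [ 0.45  0.55  2.33 -2.61  0.59  0.9 ] 0.0 clear 0.01 tipcorner 0.0134
0.3 -0.65 [ 0.44  0.57  2.36 -2.7   0.67  0.97] 0.0 clear 0.005 tipcorner 0.0132
0.15 -0.1 [ 0.51  0.53  2.27 -2.16  0.52  1.07] 0.0 clear 0.047 tipcorner 0.014
0.2 -0.1 [ 0.53  0.55  2.29 -2.24  0.59  1.16] 0.0 clear 0.042 tipcorner 0.0137
0.25 -0.1 [ 0.54  0.57  2.31 -2.3   0.67  1.24] 0.0 clear 0.037 tipcorner 0.0134
0.3 -0.1 [ 0.55  0.59  2.33 -2.34  0.75  1.3 ] 0.0 clear 0.031 tipcorner 0.0132
0.15 0.48 [ 0.55  0.53  2.24 -1.91  0.54  1.44] 0.0 clear 0.015 tipcorner 0.014
0.2 0.48 [ 0.58  0.55  2.24 -1.93  0.61  1.49] 0.0 clear 0.009 tipcorner 0.0137
0.25 0.48 [ 0.6   0.57  2.25 -1.94  0.68  1.53] 0.0 clear 0.005 tipcorner 0.0134
0.3 0.48 [ 0.62  0.59  2.25 -1.95  0.74  1.56] 0.0 clear 0.004 tipcorner 0.0132
-0.15 -0.65 [ 0.48  0.48  2.12 -1.12  0.4  -0.54] 0.0 clear 0.044 tipcorner 0.014
-0.2 -0
[... 189 characters left out ...]
0.75  0.55 -0.89] 0.0 clear 0.057 tipcorner 0.0132
-0.15 -0.1 [ 0.44  0.46  2.14 -1.04  0.31 -0.11] 0.0 clear 0.072 tipcorner 0.014
-0.2 -0.1 [ 0.43  0.46  2.11 -0.82  0.33 -0.34] 0.0 clear 0.075 tipcorner 0.0137
-0.25 -0.1 [ 0.42  0.46  2.08 -0.63  0.36 -0.53] 0.0 clear 0.081 tipcorner 0.0134
-0.3 -0.1 [ 0.4   0.47  2.06 -0.49  0.41 -0.68] 0.0 clear 0.095 tipcorner 0.0132
-0.15 0.48 [ 0.4   0.46  2.17 -1.22  0.19  0.61] 0.0 clear 0.033 tipcorner 0.014
-0.2 0.48 [ 0.38  0.45  2.15 -0.86  0.17  0.23] 0.0 clear 0.036 tipcorner 0.0137
-0.25 0.48 [ 0.35  0.45  2.14 -0.47  0.18 -0.17] 0.0 clear 0.039 tipcorner 0.0134
-0.3 0.48 [ 0.33  0.45  2.12 -0.16  0.21 -0.5 ] 0.0 clear 0.042 tipcorner 0.0132
```

Run:
```python
from kin import *
plan([kpose(-.65,-.16,.06),kpose(-.65,-.16,0)])
```

```text
shift cm [0.13 0.53 1.85] turn [-0.001  0.153 -0.008]
shift cm [-0.96  0.    5.92] turn [0. 0. 0.]
```

Emit:
jog_arm([
  [[0.1, 0.5, 1.9], [0, 0.153, 0], 1],
  [[0.1, 0.5, 1.9], [0, 0.153, 0], 1],
  [[0.1, 0.5, 1.9], [0, 0.153, 0], 1],
  [[0.1, 0.5, 1.9], [0, 0.153, 0], 1],
])

```text
time_s: 3.07
tcp_pos: [0.5011, 0.1746, 0.1342]
tcp_rot: [-2.768, 0.331, -2.615]
force: [0.5, 0.4, 0.7]
finger_gap: 1.002
grip_force: 0.0
```

Run:
```python
from kin import *
print(env.read_state()['joint_pos'].round(3))
plan([kpose(-.65,-.16,.03),kpose(-.65,-.16,0)])
```

```text
[ 0.527  0.356  2.137 -0.898  0.485 -0.732]
shift cm [-0.14 -0.06  2.94] turn [-0.     0.003 -0.007]
shift cm [-0.48 -0.    2.96] turn [0. 0. 0.]
```

Emit:
jog_arm([
  [[-0.1, 0, 2.0], [0, 0, 0], 1],
  [[-0.2, -0.1, 3.5], [0, 0, 0], 0.6],
  [[-0.4, -0.1, 4.7], [0, 0, 0], 0.6],
  [[-0.6, -0.1, 5.9], [0, 0, 0], 0.6],
  [[-0.6, -0.1, 5.9], [0, 0, 0], 0.6],
  [[-0.6, -0.1, 5.9], [0, 0, 0], 0.5],
])

```text
time_s: 3.57
tcp_pos: [0.5304, 0.1656, 0.0839]
tcp_rot: [-2.768, 0.329, -2.614]
force: [-0.6, -0.4, 0.2]
finger_gap: 0.665
grip_force: 0.0
```

Run:
```python
from kin import *
print(env.read_state()['joint_pos'].round(3))
plan([kpose(-.65,-.16,0)])
a=[]
for n,(x,y) in(('scene',(230,180)),('top',(185,140))):
    s=snapshot(n);a.append(cv2.resize(s['frame'][y:y+80,x:x+80,::-1],None,fx=5,fy=5,interpolation=2))
cv2.imwrite('pics/s2.png',np.hstack(a))
```

```text
[ 0.477  0.484  2.11  -1.079  0.408 -0.58 ]
shift cm [-0.27  0.06  0.03] turn [-0.     0.001 -0.005]
```

View pics/s2.png

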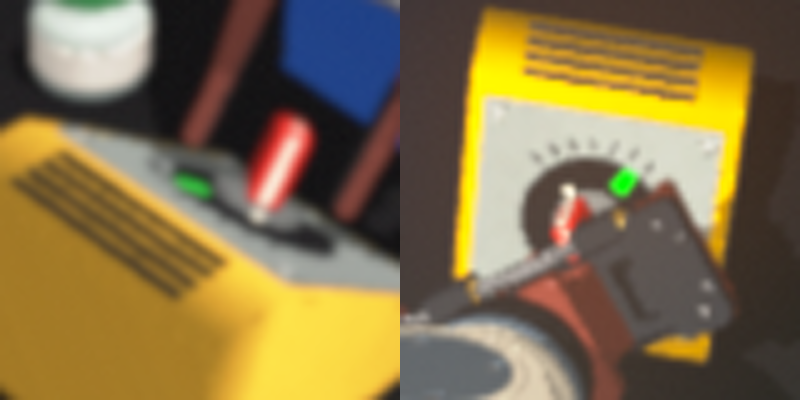

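The bar at left-crop (280,165) stands between the two finger tips at (195,130) and (350,210), so I can close.

Emit:
jog_arm([
  [[-0.3, 0.1, 0], [0, 0, 0], 0],
  [[-0.3, 0.1, 0], [0, 0, 0], 0],
  [[-0.3, 0.1, 0], [0, 0, 0], 0],
  [[-0.3, 0.1, 0], [0, 0, 0], 0],
  [[-0.3, 0.1, 0], [0, 0, 0], 0],
  [[-0.3, 0.1, 0], [0, 0, 0], 0],
  [[-0.3, 0.1, 0], [0, 0, 0], 0],
  [[-0.3, 0.1, 0], [0, 0, 0], 0],
], squeeze=12)

```text
time_s: 4.33
tcp_pos: [0.5328, 0.1683, 0.0852]
tcp_rot: [-2.768, 0.33, -2.613]
force: [-2.0, -0.1, 4.2]
finger_gap: 0.159
grip_force: 12.0
```

Run:
```python
from kin import *
st=env.read_state();print(st['joint_pos'].round(3),st['finger_gap']*88,st['force'],st['torque'])
plan([kpose(-.65,-.16,0)])
for i,a in enumerate(np.linspace(-.65,.48,13)[1:]):
    p,r=tool();q,s=kpose(a,-.16);q0,s0=kpose(-.65,-.16)
    print(a.round(2),(s0.inv().apply(q-q0)*100).round(2),(s0.inv()*s).as_rotvec().round(3))
```

```text
[ 0.479  0.484  2.103 -1.068  0.411 -0.591] 13.96834022831417 [-2.03562546 -0.12096377  4.15804516] [ 0.09861505  0.07890856 -0.01647462]
shift cm [ 0.1  -0.04  0.08] turn [ 0.     0.002 -0.005]
-0.56 [-0.    0.03 -0.  ] [-0.015 -0.     0.093]
-0.46 [-0.01  0.06 -0.  ] [-0.03  -0.     0.186]
-0.37 [-0.01  0.08 -0.  ] [-0.045  0.     0.279]
-0.27 [-0.02  0.11 -0.  ] [-0.06  -0.     0.372]
-0.18 [-0.03  0.14 -0.01] [-0.075 -0.     0.465]
-0.09 [-0.05  0.16 -0.01] [-0.09  -0.     0.558]
0.01 [-0.06  0.18 -0.01] [-0.105 -0.     0.651]
0.1 [-0.08  0.2  -0.01] [-0.12  -0.     0.744]
0.2 [-0.1   0.22 -0.02] [-0.135 -0.     0.837]
0.29 [-0.12  0.24 -0.02] [-0.15 -0.    0.93]
0.39 [-0.14  0.26 -0.02] [-0.165 -0.     1.023]
0.48 [-0.17  0.27 -0.03] [-0.18   0.     1.116]
```

Emit:
jog_arm([
  [[0, 0.03, 0], [-0.015, 0, 0.093], 0],
  [[-0.01, 0.06, 0], [-0.03, 0, 0.186], 0],
  [[-0.01, 0.08, 0], [-0.045, 0, 0.279], 0],
  [[-0.02, 0.11, 0], [-0.06, 0, 0.372], 0],
  [[-0.03, 0.14, -0.01], [-0.075, 0, 0.465], 0],
  [[-0.05, 0.16, -0.01], [-0.09, 0, 0.558], 0],
  [[-0.05, 0.16, -0.01], [-0.09, 0, 0.558], 0],
])

```text
time_s: 4.92
tcp_pos: [0.5326, 0.1703, 0.0848]
tcp_rot: [-3.095, 0.451, 3.076]
force: [-3.6, 5.9, 1.9]
finger_gap: 0.157
grip_force: 12.0
```

Run:
```python
from kin import *
st=env.read_state();print(st['joint_pos'].round(3),st['force'],st['torque'])
plan([kpose(-.09,-.16,0)])
```

```text
[ 0.425  0.465  2.119 -0.973  0.303 -0.167] [-3.57163935  5.85655031  1.87226381] [0.80218192 0.48050265 0.30981737]
shift cm [ 0.05 -0.14  0.07] turn [ 0.004  0.002 -0.013]
```

Emit:
jog_arm([
  [[0, 0.05, 0], [-0.015, 0, 0.093], 0],
  [[-0.01, 0.1, 0], [-0.03, 0, 0.186], 0],
  [[-0.01, 0.13, 0], [-0.045, 0, 0.279], 0],
  [[-0.02, 0.17, 0], [-0.06, 0, 0.372], 0],
  [[-0.03, 0.2, 0], [-0.075, 0, 0.465], 0],
  [[-0.05, 0.22, 0], [-0.09, 0, 0.55], 0],
  [[-0.05, 0.22, 0], [-0.09, 0, 0.55], 0],
])

```text
time_s: 5.5
tcp_pos: [0.5332, 0.1724, 0.085]
tcp_rot: [2.85, 0.383, 2.481]
force: [-4.2, 4.1, 4.2]
finger_gap: 0.161
grip_force: 12.0
```

```bash
cat > ang.py <<'E'
from kin import *
st=env.read_state();print(st['joint_pos'].round(3),st['force'].round(1),st['torque'].round(2))
p,r=tool();x=-r.apply([1,0,0]);print('bar angle',np.arctan2(x@RT,x@UP).round(3),'y.n',(r.apply([0,1,0])@N).round(3))
plan([kpose(.48,-.16,0)])
a=[]
for n,(x,y) in(('scene',(230,170)),('top',(185,140))):
    s=snapshot(n);np.savez(f'{n}_k.npz',**s);a.append(cv2.resize(s['frame'][y:y+80,x:x+80,::-1],None,fx=5,fy=5,interpolation=2))
import sys
cv2.imwrite(sys.argv[1],np.hstack(a))
E
python3 ang.py pics/s3.png
```

```text
[ 0.382  0.457  2.156 -1.124  0.183  0.494] [-4.2  4.1  4.2] [0.6  0.35 0.31]
bar angle 0.477 y.n 0.004
shift cm [-0.04 -0.2   0.05] turn [0.004 0.001 0.003]
```

View pics/s3.png

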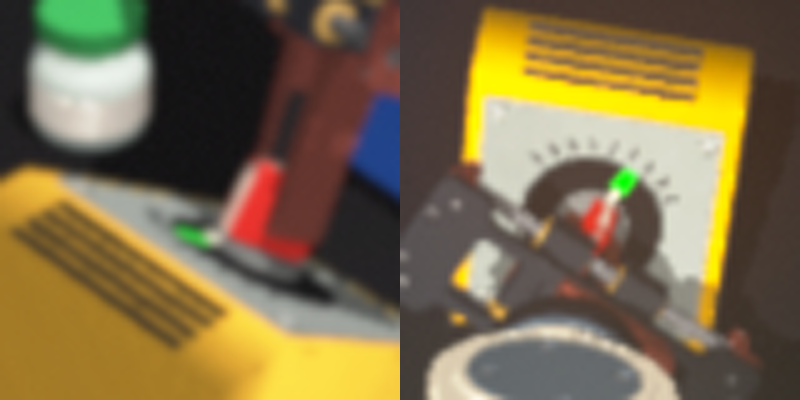

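The scene crop shows the pointer end at (225,235) facing the mark at (195,237). The top crop shows the pointer at (610,200) and the mark at (625,183). They look aligned, and I'll check the mark's angle once more in numbers.

```bash
cat > m3.py <<'E'
from h import *
for nm,b in(('top',(190,260,135,215)),('scene',(232,326,200,275)),('top_k',(190,260,135,215)),('scene_k',(232,326,195,275))):
    s=dict(np.load(nm+'.npz'));W,r,o=cloud(s);f=s['frame'].astype(float)
    q=o+r*(((K0+N*.003-o)@N)/(r@N))[...,None]-K0;A=np.dstack([q@RT,q@UP])*1000
    w=np.zeros(A.shape[:2],bool);w[b[2]:b[3],b[0]:b[1]]=1
    H=cv2.cvtColor(s['frame'],cv2.COLOR_RGB2HSV)
    gw=np.clip(f[...,1]-np.maximum(f[...,0],f[...,2])-15,0,None)*w*(np.hypot(A[...,0],A[...,1])<50)
    mk=(A*gw[...,None]).sum((0,1))/gw.sum()
    # yellow/grey boundary lines of the panel: left, right, top by grey extents on scan lines
    g=w&(H[...,1]<90)&(f.sum(-1)>220)
    P=A[g&(np.abs(A).max(-1)<80)]
    def edge(i,sg):  # extreme of coord i per 4mm bin of the other coord
        j=1-i;e=[]
        for c in np.arange(-50,51,4):
            k=P[np.abs(P[:,j]-c)<2]
            if len(k)>3:e.append((c,np.percentile(sg*k[:,i],97)*sg))
        return np.array(e)
    L,Rr,U,D=[np.median(edge(i,sg)[:,1]) for i,sg in((0,-1),(0,1),(1,1),(1,-1))]
    print(nm,'mark',mk.round(1),'panel L R U D',np.round([L,Rr,U,D],1),'mark ang panel ctr',np.arctan2(mk[0]-(L+Rr)/2,mk[1]-(U+D)/2).round(3),'r',np.hypot(mk[0]-(L+Rr)/2,mk[1]-(U+D)/2).round(1))
    bl=w&(f.sum(-1)<210)&(np.hypot(*np.moveaxis(A,2,0))<46);Q=A[bl]
    pts=[]
    C=np.array([(L+Rr)/2,(U+D)/2])
    for t in np.arange(-np.pi,np.pi,.15):
        d=np.array([np.sin(t),np.cos(t)]);k=Q-C;k=k[np.abs(k@[d[1],-d[0]])<2]@d
        if len(k)and k.max()>33:pts.append(C+d*k.max())
    pts=np.array(pts);s_=np.linalg.lstsq(np.c_[2*pts,np.ones(len(pts))],(pts**2).sum(1),rcond=None)[0];c=s_[:2];d=mk-c
    print('   dial',c.round(1),np.sqrt(s_[2]+c@c).round(1),len(pts),'ang',np.arctan2(*d).round(3),'r',np.hypot(*d).round(1))
E
python3 m3.py
```

```text
top mark [14.  27.1] panel L R U D [-57.3  57.6  59.8 -55.7] mark ang panel ctr 0.504 r 28.7
   dial [  4.3 -16.8] 17.4 2 ang 0.218 r 45.0
scene mark [ 5.7 37.6] panel L R U D [-69.7  49.1  74.7 -44.8] mark ang panel ctr 0.614 r 27.7Traceback (most recent call last):
  File "m3.py", line 26, in <module>
    pts=np.array(pts);s_=np.linalg.lstsq(np.c_[2*pts,np.ones(len(pts))],(pts**2).sum(1),rcond=None)[0];c=s_[:2];d=mk-c
                                                                        ~~~~~~~~~~~~^^^
    return umr_sum(a, axis, dtype, out, keepdims, initial, where)
numpy.exceptions.AxisError: axis 1 is out of bounds for array of dimension 1
```

Emit:
jog_arm([
  [[0, 0.05, 0], [-0.002, 0, 0.013], 0],
  [[0, 0.05, 0], [-0.002, 0, 0.013], 0],
  [[0.03, 0.05, -0.2], [-0.002, 0, 0.013], 0],
  [[0.07, 0.05, -0.45], [-0.002, 0, 0.013], 0],
  [[0.11, 0.05, -0.7], [-0.002, 0, 0.013], 0],
  [[0.15, 0.05, -0.95], [-0.002, 0, 0.013], 0],
  [[0.19, 0.05, -1.2], [-0.002, 0, 0.013], 0],
  [[0.19, 0.05, -1.2], [-0.002, 0, 0.013], 0],
], squeeze=25)

```text
time_s: 6.27
tcp_pos: [0.5269, 0.1734, 0.0945]
tcp_rot: [2.845, 0.379, 2.469]
force: [9.3, 2.1, -16.6]
finger_gap: 0.157
grip_force: 25.0
```

Run:
```python
from kin import *
st=env.read_state();print(st['joint_pos'].round(3),st['force'].round(1),st['torque'].round(2),(st['force']@N).round(2))
p,r=tool();x=-r.apply([1,0,0]);print('bar angle',np.arctan2(x@RT,x@UP).round(3))
print('moved along N mm',((p-np.array([.5332,.1724,.085]))@N*1000).round(1))
```

```text
[ 0.39   0.431  2.164 -1.045  0.194  0.433] [  9.3   2.1 -16.6] [ 0.22 -0.05  0.14] -18.65
bar angle 0.489
moved along N mm 11.4
```

Emit:
jog_arm([
  [[-0.01, 0, 0.08], [0, 0, 0], 0],
  [[-0.01, 0, 0.08], [0, 0, 0], 0.7],
  [[-0.01, 0, 0.08], [0, 0, 0], 0.7],
  [[-0.01, 0, 0.08], [0, 0, 0], 0.7],
  [[0, 0, -2], [0, 0, 0], 0.7],
  [[0, 0, -6], [0, 0, 0], 0.7],
  [[0, 0, -10], [0, 0, 0], 0.7],
  [[0, 0, -14], [0, 0, 0], 0.7],
])

```text
time_s: 6.93
tcp_pos: [0.4613, 0.1722, 0.2178]
tcp_rot: [2.846, 0.376, 2.469]
force: [0.6, -0.1, 0.8]
finger_gap: 0.651
grip_force: 0.0
```

```bash
cat > sand.py <<'E'
from kin import *
SY=.219;SQ=np.array([.557,-.206,0]);ex=np.array([np.cos(SY),np.sin(SY),0]);ey=np.array([-np.sin(SY),np.cos(SY),0])
def sp(x,y,z): return SQ+ex*x+ey*y+np.array([0,0,z])
E
python3 - <<'E'
from sand import *
print(env.read_state()['joint_pos'].round(3))
p,r=tool();print(r.as_euler('xyz'))
for t in [(.0,0,.135),(0.07,0,.135),(0,.003,.066)]:
    q,e=ik(sp(*t),down(SY),g,[-.35,.6,1.5,0,1,-1]);print(t,q.round(2),round(e,4))
E
python3 ang.py pics/s4.png
```

```text
[ 0.454  0.09   2.207 -0.457  0.45  -0.127]
[2.84629608 0.37620895 2.46948619]
(0.0, 0, 0.135) [-0.35  0.48  1.77 -0.    0.88  1.  ] 0.0
(0.07, 0, 0.135) [-0.3   0.56  1.63 -0.    0.95  1.05] 0.0
(0, 0.003, 0.066) [-0.35  0.58  1.82  0.    0.74  1.  ] 0.0
[ 0.454  0.09   2.207 -0.457  0.45  -0.127] [ 0.6 -0.1  0.8] [-0.    0.11 -0.01]
bar angle 0.489 y.n 0.001
shift cm [-0.39 -0.09 15.14] turn [ 0.003 -0.002 -0.009]
```

View pics/s4.png

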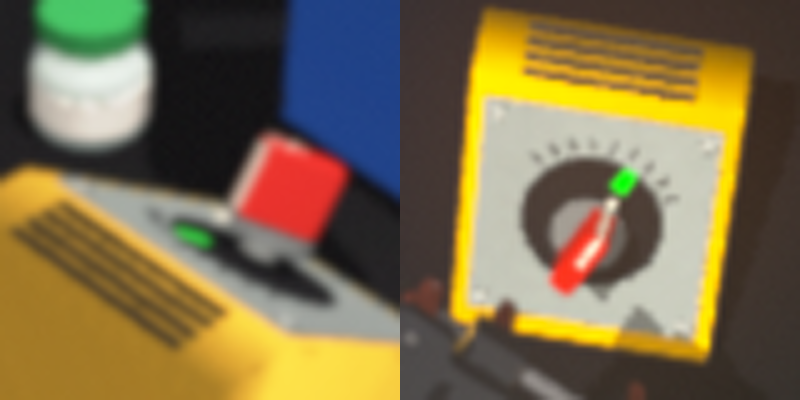

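The knob stands out on its stem, with its pointer at (612,200) aiming at the mark (625,183). Next I'll check the bar's angle numerically and plan the sander approach.

Run:
```python
from sand import *
s=dict(np.load('top_k.npz'));W,r,o=cloud(s);H=cv2.cvtColor(s['frame'],cv2.COLOR_RGB2HSV).astype(int)
w=np.zeros(H.shape[:2],bool);w[160:210,205:245]=1
red=w&((H[...,0]<8)|(H[...,0]>172))&(H[...,1]>100)&(H[...,2]>60);hh=(W-K0)@N
q=o+r*(((K0+N*.052-o)@N)/(r@N))[...,None]-K0
print('h95',np.nanpercentile(hh[red],95))
for th in(.03,.042,.047):
    m=red&(hh>th);Q=np.c_[q[m]@RT,q[m]@UP]*1000;print(th,m.sum(),cv2.minAreaRect(Q.astype(np.float32)))
# path: up & to sander, tool x -> sander x via yaw decreasing
plan([(np.array([.43,.05,.30]),down(1.7)),(np.array([.46,-.18,.26]),down(.8)),(sp(-.02,0,.20),down(SY)),(sp(-.0,0,.128),down(SY))])
```

```text
h95 0.05411751818455871
0.03 86 ((-8.068829536437988, -7.150463104248047), (78.66924285888672, 19.350078582763672), 57.38111877441406)
0.042 69 ((-8.958131790161133, -9.989612579345703), (73.7767105102539, 17.60747528076172), 54.251121520996094)
0.047 61 ((-9.55822467803955, -10.865730285644531), (71.67738342285156, 17.552709579467773), 54.149559020996094)
shift cm [-7.58 -9.61 -8.47] turn [0.436 0.246 0.808]
shift cm [-2.319e+01  1.000e-02  4.000e+00] turn [ 0.  -0.   0.9]
shift cm [3.22 7.67 6.  ] turn [ 0.    -0.     0.581]
shift cm [ 2.  -0.   7.2] turn [0. 0. 0.]
```

Emit:
jog_arm([
  [[-7.6, -9.6, -8.5], [0.436, 0.246, 0.808], 0.5],
  [[-7.6, -9.6, -8.5], [0.436, 0.246, 0.808], 0],
  [[-7.6, -9.6, -8.5], [0.436, 0.246, 0.808], 0],
  [[-7.6, -9.6, -8.5], [0.436, 0.246, 0.808], 0],
  [[-7.6, -9.6, -8.5], [0.436, 0.246, 0.808], 0],
  [[-7.6, -9.6, -8.5], [0.436, 0.246, 0.808], 0],
  [[-7.6, -9.6, -8.5], [0.436, 0.246, 0.808], 0],
  [[-7.6, -9.6, -8.5], [0.436, 0.246, 0.808], 0],
])

```text
time_s: 7.7
tcp_pos: [0.431, 0.0487, 0.2947]
tcp_rot: [-3.129, 0.003, 1.693]
force: [-0.5, 0.5, -0.7]
finger_gap: 0.133
grip_force: 0.0
```

Emit:
jog_arm([
  [[-23.2, 0, 4], [0, 0, 0.9], 0],
  [[-23.2, 0, 4], [0, 0, 0.9], 0],
  [[-23.2, 0, 4], [0, 0, 0.9], 0],
  [[-23.2, 0, 4], [0, 0, 0.9], 0],
  [[-23.2, 0, 4], [0, 0, 0.9], 0],
  [[-23.2, 0, 4], [0, 0, 0.9], 0],
  [[-23.2, 0, 4], [0, 0, 0.9], 0],
  [[-23.2, 0, 4], [0, 0, 0.9], 0],
])

```text
time_s: 8.37
tcp_pos: [0.4591, -0.1827, 0.2545]
tcp_rot: [-3.137, 0.012, 0.791]
force: [0.5, 0.8, 0.1]
finger_gap: 0.004
grip_force: 0.0
```

Run:
```python
from sand import *
plan([(sp(-.02,0,.20),down(SY)),(sp(-.0,0,.125),down(SY))])
m=1
s=snapshot('top');W,r,o=cloud(s)
H=cv2.cvtColor(s['frame'],cv2.COLOR_RGB2HSV).astype(int)
```

```text
shift cm [3.61 7.54 5.37] turn [-0.001  0.013  0.572]
shift cm [ 2.  -0.   7.5] turn [0. 0. 0.]
```

Emit:
jog_arm([
  [[3.6, 7.5, 5.4], [-0.001, 0.013, 0.572], 0],
  [[3.6, 7.5, 5.4], [-0.001, 0.013, 0.572], 0],
  [[3.6, 7.5, 5.4], [-0.001, 0.013, 0.572], 0],
  [[3.6, 7.5, 5.4], [-0.001, 0.013, 0.572], 0],
  [[3.6, 7.5, 5.4], [-0.001, 0.013, 0.572], 0],
  [[3.6, 7.5, 5.4], [-0.001, 0.013, 0.572], 0],
  [[3.6, 7.5, 5.4], [-0.001, 0.013, 0.572], 0],
])

```text
time_s: 9.0
tcp_pos: [0.538, -0.2068, 0.2011]
tcp_rot: [3.142, -0.002, 0.234]
force: [-0.3, -1.0, 0.4]
finger_gap: 0.003
grip_force: 0.0
```

Run:
```python
from sand import *
plan([(sp(-.0,0,.125),down(SY)),(sp(.05,0,.125),down(SY))])
```

```text
shift cm [1.86 0.36 7.61] turn [ 0.    -0.002  0.015]
shift cm [5. 0. 0.] turn [0. 0. 0.]
```

Emit:
jog_arm([
  [[0.9, 0.4, 4.0], [0, 0, 0.015], 0],
  [[0.9, 0.4, 7.6], [0, 0, 0.015], 0],
  [[0.9, 0.4, 7.6], [0, 0, 0.015], 0],
  [[2.0, 0.4, 7.6], [0, 0, 0.015], 0],
  [[3.2, 0.4, 7.6], [0, 0, 0.015], 0],
  [[4.4, 0.4, 7.6], [0, 0, 0.015], 0],
  [[5.6, 0.4, 7.6], [0, 0, 0.015], 0],
  [[6.4, 0.4, 7.6], [0, 0, 0.015], 0],
])

```text
time_s: 9.67
tcp_pos: [0.6042, -0.197, 0.1273]
tcp_rot: [3.14, -0.005, 0.214]
force: [-2.8, -0.1, -0.9]
finger_gap: 0.007
grip_force: 0.9
```

Emit:
jog_arm([
  [[0.2, 0, 0], [0, 0, 0], 0],
  [[0.4, 0, 0], [0, 0, 0], 0],
  [[0.4, 0, 0], [0, 0, 0], 0],
])

```text
time_s: 9.92
tcp_pos: [0.6056, -0.1966, 0.1267]
tcp_rot: [3.141, -0.002, 0.213]
force: [-5.5, -1.9, 8.9]
finger_gap: 0.005
grip_force: 4.3
```

```bash
cat > look.py <<'E'
from sand import *
import sys
p,r=tool();d=p-SQ;print('tool in sander',(d@ex).round(4),(d@ey).round(4),p[2].round(4),r.as_euler('xyz')[2].round(3),env.read_state()['force'].round(1))
plan([(sp(.0,.003,.19),down(SY)),(sp(0,.003,.066),down(SY))])
a=[]
for n,(x,y) in(('scene',(90,120)),('top',(310,110))):
    s=snapshot(n);a.append(cv2.resize(s['frame'][y:y+100,x:x+100,::-1],None,fx=4,fy=4,interpolation=2))
cv2.imwrite(sys.argv[1],np.hstack(a))
E
python3 look.py pics/s5.png
```

```text
tool in sander 0.0495 -0.0014 0.1267 0.213 [-5.5 -1.9  8.9]
shift cm [-4.94 -0.41 -6.34] turn [ 0.001 -0.002 -0.006]
shift cm [ 0.  -0.  12.4] turn [0. 0. 0.]
```

View pics/s5.png

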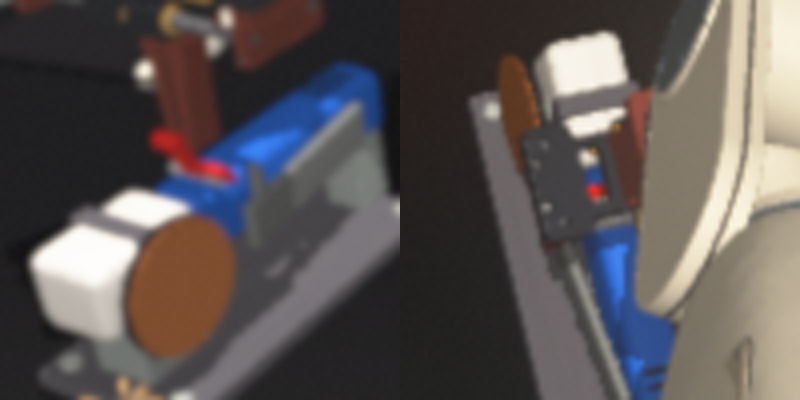

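The left crop shows the lever leaning forward at (175,150) with the fingers behind it. The 10 N push-back fits it being on its stop.

Emit:
jog_arm([
  [[-2.0, -0.1, -0.2], [0, 0, -0.006], 0],
  [[-4.9, -0.5, -2.5], [0, 0, -0.006], 0.5],
  [[-4.9, -0.5, -6.3], [0, 0, -0.006], 1],
  [[-4.9, -0.5, -6.3], [0, 0, -0.006], 1],
  [[-4.9, -0.5, -6.3], [0, 0, -0.006], 1],
  [[-4.9, -0.5, -6.3], [0, 0, -0.006], 1],
  [[-4.9, -0.5, -6.3], [0, 0, -0.006], 1],
  [[-4.9, -0.5, -6.3], [0, 0, -0.006], 1],
])

```text
time_s: 10.68
tcp_pos: [0.5559, -0.2014, 0.1871]
tcp_rot: [-3.141, -0.001, 0.219]
force: [-0.9, -0.6, 0.1]
finger_gap: 0.495
grip_force: 0.0
```

```bash
python3 look.py pics/s6.png
```

```text
tool in sander -0.0001 0.0047 0.1871 0.219 [-0.9 -0.6  0.1]
shift cm [ 0.01  0.17 -0.29] turn [-0.001 -0.001 -0.   ]
shift cm [ 0.  -0.  12.4] turn [0. 0. 0.]
```

View pics/s6.png

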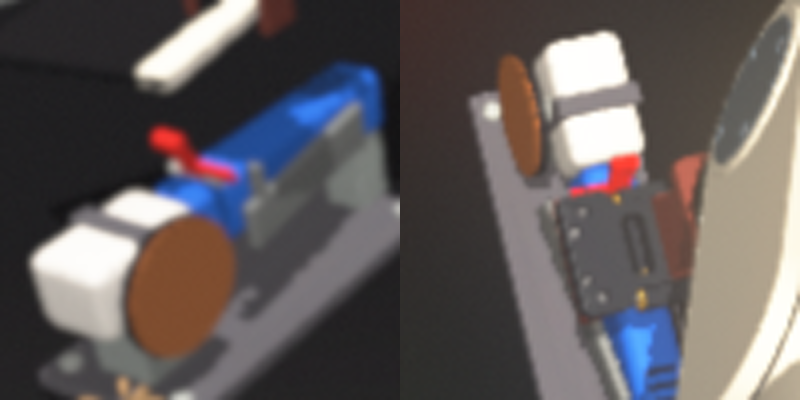

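The lever stands forward at left-crop (170,140) and stays there. The fingers are still opening, so I'll wait, then descend round the handle.

Emit:
jog_arm([
  [[0, 0, 0], [0, 0, 0], 1],
  [[0, 0, 0], [0, 0, 0], 1],
  [[0, 0, 0], [0, 0, 0], 1],
  [[0, 0, 0], [0, 0, 0], 1],
  [[0, 0, 0], [0, 0, 0], 1],
  [[0, 0, 0], [0, 0, 0], 1],
  [[0, 0, 0.5], [0, 0, 0], 1],
])

```text
time_s: 11.37
tcp_pos: [0.557, -0.202, 0.184]
tcp_rot: [3.14, -0.004, 0.219]
force: [0.6, 0.4, 0.6]
finger_gap: 1.004
grip_force: 0.0
```

Emit:
jog_arm([
  [[0, 0, 3], [0, 0, 0], 1],
  [[0, 0.1, 5], [0, 0, 0], 1],
  [[0, 0.1, 7], [0, 0, 0], 1],
  [[0, 0.1, 9], [0, 0, 0], 1],
  [[0, 0.1, 11], [0, 0, 0], 1],
  [[0, 0.1, 11.6], [0, 0, 0], 1],
  [[0, 0.1, 11.6], [0, 0, 0], 1],
])

```text
time_s: 11.95
tcp_pos: [0.5555, -0.2022, 0.0654]
tcp_rot: [-3.14, 0.001, 0.219]
force: [-0.3, 0.4, 0.7]
finger_gap: 0.999
grip_force: 0.0
```

```bash
python3 look.py pics/s7.png
```

```text
tool in sander -0.0006 0.0041 0.0654 0.219 [-0.3  0.4  0.7]
shift cm [  0.05   0.08 -12.46] turn [-0.002  0.001 -0.   ]
shift cm [ 0.  -0.  12.4] turn [0. 0. 0.]
```

View pics/s7.png

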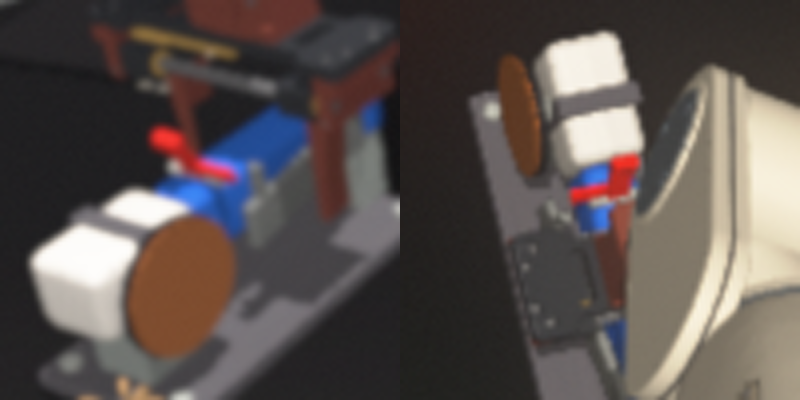

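The fingers straddle the handle, with the paddle-side finger at left-crop (330,170). Now squeeze.

Emit:
jog_arm([
  [[0, 0.1, 0], [0, 0, 0], 0],
  [[0, 0.1, 0], [0, 0, 0], 0],
  [[0, 0.1, 0], [0, 0, 0], 0],
  [[0, 0.1, 0], [0, 0, 0], 0],
  [[0, 0.1, 0], [0, 0, 0], 0],
  [[0, 0.1, 0], [0, 0, 0], 0],
  [[0, 0.1, 0], [0, 0, 0], 0],
  [[0, 0.1, 0], [0, 0, 0], 0],
], squeeze=25)

```text
time_s: 12.72
tcp_pos: [0.558, -0.2049, 0.0677]
tcp_rot: [3.139, -0.004, 0.218]
force: [1.6, -4.6, -0.8]
finger_gap: 0.533
grip_force: 25.0
```

Gap 47 mm at 25 N, so the paddle is fully home. Hold about a second.

Emit:
jog_arm([
  [[0, 0, 0], [0, 0, 0], 0],
  [[0, 0, 0], [0, 0, 0], 0],
  [[0, 0, 0], [0, 0, 0], 0],
  [[0, 0, 0], [0, 0, 0], 0],
  [[0, 0, 0], [0, 0, 0], 0],
  [[0, 0, 0], [0, 0, 0], 0],
])

```text
time_s: 13.22
tcp_pos: [0.558, -0.2049, 0.0677]
tcp_rot: [3.139, -0.004, 0.218]
force: [1.9, -4.8, -1.0]
finger_gap: 0.54
grip_force: 25.0
```

Emit:
jog_arm([
  [[0, 0, 0], [0, 0, 0], 0],
  [[0, 0, 0], [0, 0, 0], 0],
  [[0, 0, 0], [0, 0, 0], 0],
  [[0, 0, 0], [0, 0, 0], 0],
  [[0, 0, 0], [0, 0, 0], 0],
  [[0, 0, 0], [0, 0, 0], 0],
])

```text
time_s: 13.72
tcp_pos: [0.558, -0.2049, 0.0677]
tcp_rot: [3.139, -0.004, 0.218]
force: [2.2, -3.6, -0.1]
finger_gap: 0.537
grip_force: 25.0
```

Emit:
jog_arm([
  [[0, 0, 0], [0, 0, 0], 1],
  [[0, 0, 0], [0, 0, 0], 1],
  [[0, 0, 0], [0, 0, 0], 1],
  [[0, 0, 0], [0, 0, 0], 1],
  [[0, 0, 0], [0, 0, 0], 1],
  [[0, 0, 0], [0, 0, 0], 1],
  [[0, 0, 0], [0, 0, 0], 1],
])

```text
time_s: 14.3
tcp_pos: [0.557, -0.2038, 0.0672]
tcp_rot: [3.141, -0.002, 0.219]
force: [-0.7, -0.2, -0.6]
finger_gap: 0.992
grip_force: 0.0
```

Run:
```python
from sand import *
p,r=tool();d=p-SQ;print((d@ex).round(4),(d@ey).round(4))
plan([(sp(0,.003,.20),down(SY)),(sp(.10,0,.20),down(SY)),(sp(.088,0,.128),down(SY)),(sp(.05,0,.128),down(SY))])
```

```text
0.0005 0.0021
shift cm [ -0.02  -0.09 -13.28] turn [ 0.    -0.002 -0.   ]
shift cm [10.   0.3  0. ] turn [0. 0. 0.]
shift cm [-1.2  0.   7.2] turn [0. 0. 0.]
shift cm [-3.8  0.   0. ] turn [0. 0. 0.]
```

Emit:
jog_arm([
  [[0, 0, -4], [0, 0, 0], 1],
  [[0, 0, -8], [0, 0, 0], 0.5],
  [[0, 0, -11], [0, 0, 0], 0],
  [[0, 0, -13.3], [0, 0, 0], 0],
  [[4, 0.1, -13.3], [0, 0, 0], 0],
  [[8, 0.2, -13.3], [0, 0, 0], 0],
  [[9.6, 0.2, -13.3], [0, 0, 0], 0],
  [[9.6, 0.2, -13.3], [0, 0, 0], 0],
])

```text
time_s: 14.97
tcp_pos: [0.6542, -0.1841, 0.2007]
tcp_rot: [3.14, -0.005, 0.22]
force: [-1.1, -0.5, 0.8]
finger_gap: 0.51
grip_force: 0.0
```

Emit:
jog_arm([
  [[0, 0, 0], [0, 0, 0], 0],
  [[0, 0, 0], [0, 0, 0], 0],
  [[0, 0, 0], [0, 0, 0], 0],
  [[0, 0, 0], [0, 0, 0], 0],
  [[0, 0, 0], [0, 0, 0], 0],
  [[0, 0, 0], [0, 0, 0], 0],
  [[0, 0, 0], [0, 0, 0], 0],
])

```text
time_s: 15.55
tcp_pos: [0.6506, -0.185, 0.2007]
tcp_rot: [3.141, -0.003, 0.218]
force: [-0.3, 0.3, -0.8]
finger_gap: 0.009
grip_force: 0.0
```

Run:
```python
from sand import *
p,r=tool();d=p-SQ;print((d@ex).round(4),(d@ey).round(4))
plan([(sp(.095,0,.127),down(SY)),(sp(.05,0,.127),down(SY))])
s=snapshot('scene');W,_,_=cloud(s);H=cv2.cvtColor(s['frame'],cv2.COLOR_RGB2HSV).astype(int)
m=((H[...,0]<5)|(H[...,0]>174))&(H[...,1]>170)&(H[...,2]>110)
q=W[m]-SQ;q=q[(abs(q@ey)<.03)&(abs(q@ex-.05)<.05)&(q[:,2]>.125)];print('lever tip',len(q),(q@ex).mean().round(4),q[:,2].max().round(3))
```

```text
0.096 0.0001
shift cm [-0.12  0.01  7.37] turn [ 0.    -0.003 -0.001]
shift cm [-4.5  0.   0. ] turn [0. 0. 0.]
lever tip 43 0.0726 0.143
```

Emit:
jog_arm([
  [[0, 0, 4], [0, 0, 0], 0],
  [[0, 0, 7.4], [0, 0, 0], 0],
  [[0, 0, 7.4], [0, 0, 0], 0],
  [[-1.2, 0, 7.4], [0, 0, 0], 0],
  [[-2.4, 0, 7.4], [0, 0, 0], 0],
  [[-3.4, 0, 7.4], [0, 0, 0], 0],
  [[-4.3, 0, 7.4], [0, 0, 0], 0],
  [[-4.5, 0, 7.4], [0, 0, 0], 0],
])

```text
time_s: 16.27
tcp_pos: [0.6109, -0.1947, 0.1293]
tcp_rot: [3.139, -0.013, 0.217]
force: [14.2, 6.9, -1.2]
finger_gap: 0.006
grip_force: 6.6
```

Emit:
jog_arm([
  [[-0.2, 0, 0], [0, 0, 0], 0],
  [[-0.3, 0, 0], [0, 0, 0], 0],
  [[-0.3, 0, 0], [0, 0, 0], 0],
])

```text
time_s: 16.52
tcp_pos: [0.6106, -0.1949, 0.1298]
tcp_rot: [3.137, -0.016, 0.218]
force: [17.3, 6.7, -1.3]
finger_gap: 0.008
grip_force: 7.6
```

Emit:
jog_arm([
  [[1.5, 0, 0], [0, 0, 0], 0],
  [[3.0, 0, -2], [0, 0, 0], 0],
  [[3.0, 0, -6], [0, 0, 0], 0],
  [[3.0, 0, -10], [0, 0, 0], 0],
  [[3.0, 0, -14], [0, 0, 0], 0],
  [[-1, -4, -17], [0, 0, 0], 0],
  [[-4, -8, -18], [0, 0, 0], 0],
  [[-8, -10, -18], [0, 0, 0], 0],
])

```text
time_s: 17.18
tcp_pos: [0.5329, -0.1269, 0.3057]
tcp_rot: [3.139, -0.007, 0.219]
force: [-0.7, 0.1, -0.4]
finger_gap: 0.004
grip_force: 0.0
```

Run:
```python
from sand import *
T0={n:dict(np.load(n+'.npz')) for n in('top','scene')}
for n in('top','scene'):
  for lab,s in(('before',T0[n]),('now',snapshot(n))):
    W,_,_=cloud(s);H=cv2.cvtColor(s['frame'],cv2.COLOR_RGB2HSV).astype(int);h,S,V=np.moveaxis(H,2,0)
    m=((h<5)|(h>174))&(S>170)&(V>110);q=W[m]-SQ;q=q[(abs(q@ey)<.03)&(abs(q@ex-.05)<.05)&(q[:,2]>.125)]
    print(n,lab,'lever tip x',len(q),(q@ex).mean().round(4) if len(q) else None,end=' ')
    for nm,mm in(('jar',(h>50)&(h<80)&(S>140)),('pot',(h>6)&(h<16)&(S>200)&(V>120))):
        k=cv2.connectedComponentsWithStats(mm.astype(np.uint8));i=1+np.argmax(k[2][1:,4]);print(nm,k[3][i].round(1),k[2][i,4],end=' ')
    print()
print(env.read_state()['tcp_pos'].round(3),env.read_state()['force'].round(1))
```

```text
top before lever tip x 31 0.0363 jar [290.7 228.8] 298 pot [289.9 110.9] 215 
top now lever tip x 0 None jar [290.6 228.9] 303 pot [289.8 108.9] 234 
scene before lever tip x 58 0.0431 jar [247.6 172.3] 260 pot [133.7 265.4] 1045 
scene now lever tip x 61 0.0434 jar [247.6 172.3] 258 pot [133.6 265.5] 1041 
[ 0.527 -0.126  0.304] [ 0.7  0.  -0.8]
```

```bash
python3 -c "
from bench import env
print(env.finish_job())"
```

```text
the job is handed in; nothing more can be done
None
```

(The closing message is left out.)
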